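# Upend the open drinking bottle on the drying stand

## Robot

A 7-joint arm with a two-finger parallel gripper is mounted at the origin on the work surface. World frame = base frame: x ahead of the robot, y to its left, z up, the work surface at z = 0. Lengths are in m, angles in rad, forces in N, time in s.
With the tool pointing down it reaches from about 0.35 to 0.9 m from the base axis. Payload 19.9 kg.
Tool frame: the origin (TCP) lies on the centre line of the jaws, within the pads' length; the fingertips stand 22 mm ahead of it and the grasp point (between the pads) lies 3 mm ahead of it; z points along the fingers, y is the direction in which the jaws open and shut (so a half turn about z gives the same grasp; the last joint's range is limited). The gripper opens to 94 mm and grips with 3 to 60 N. Pads are 16 mm wide; open, the fingers measure 119 mm over their backs; the gripper's body (75 mm by 177 mm) begins 78 mm behind the grasp point.
Start: joints at [1.198, 0.417, -0.01, 1.614, 0.005, 1.111, -0.053], TCP at [0.204, -0.591, 0.227] pointing down, gripper open.
Joint ranges: [-2.81, 2.81], [-0.39, 2.02], [-1.27, 1.25], [0.06, 2.57], [-1.19, 4.33], [0.19, 2], [-2.82, 2.82]. Speed limits (rad/s): [1.89, 1.89, 2.39, 2.39, 3.01, 3.01, 3.01].

## Interface

Orientations are given as a unit quaternion [x, y, z, w].
In Python, from station import arm, cams gives the robot as it stands.
- The arm moves only by the tool jog_arm, never from a script. Its argument "moves" is one flat list of numbers, 7 for each row, row after row: the finger opening in mm, from 0 to 94, then the shift along the world's x, y, z in mm, then the turn, a rotation vector about the world's x, y, z in rad. In form: [claw, dx, dy, dz, rx, ry, rz, claw, dx, dy, dz, rx, ry, rz, ...]. A call has 1 to 12 rows; each row is the pose to reach, as a shift and turn from the pose commanded when the call began; what a row does not reach only later rows make up. A row lasts 1/10 s, in which the tool goes at most 50 mm and 8.59 degrees, less where a joint would pass 70% of its speed; a pose out of reach is approached as far as the arm can. A call with a gripper value outside its range is refused whole. The fingers move at their own pace and stop on an object; "force" is the grip in N (left out, the last holds). Time passes only in rows, so rows that repeat a pose let the fingers close. It gives the time, the measured TCP pose, the force and the opening at its end, in the units of the state.
- arm.sense(): the state, without advancing time (a new reading comes with each control period).
- cams.snapshot(name): name is "scene" or "top" or "wrist"; returns a dict with "frame" (480x640x3 uint8, blue, green, red), "fx", "fy", "cx", "cy" (pixels), "T" (4x4, takes a point from camera to world coordinates); the wrist camera has in their place "hand_eye" (4x4, takes a point from camera to tool coordinates, whose origin is the TCP and whose axes are the flange's). Camera axes: x right, y down, z forward; pixel columns grow to the right and rows downward; lengths in m; the calibration is good to about 2 mm. The wrist camera is an equidistant fisheye: a pixel r from the principal point sees the ray r / f radians off the axis. A picture is of the moment at which its call begins: read the wrist's pose just before it. There is no depth.
- arm.close_job(): hands the job in, once; it reports no verdict.
The state is a dict: "time_s": time; "joint_positions": joint angles; "qvel": joint speeds; "effort": joint torques, N m; "tool_pos": TCP position; "ee_rot": TCP orientation; "contact_force": force on the tool from outside, world axes, zero at the start; "torque": the same for the moment, N m; "gripper_width": finger opening in m.
Only numpy, scipy, OpenCV 4.12 (cv2) and the standard library are available. Lean on these libraries where they do the work, as an engineer would, in place of code of your own. Each camera call takes 0.05 s, during which the arm holds its last target.

## Task

One of the steel drinking bottles was packed damp. Take the open bottle, the one without a lid, out of the shipping tray, turn it upside down over a free peg of the drying stand and lower it until its rim rests on the grid before you let go; do not drop it. Leave the other two bottles, the loose lid and the mug where they are.

Things in the scene. Friction and masses are not known exactly. Their poses are not given: they have to be found in the camera images.
- open_bottle: The open steel bottle, 175 mm long, about 0.17 kg, lying in a tray cradle, mouth to the robot's left. Body 60 mm in diameter up to 125 mm from the base, then a shoulder to a neck of 48 mm outer, 42 mm inner diameter from 143 mm to the mouth; wall 3 mm, hollow down to 5 mm above the base. Origin: centre of the base's outer face; z along the bottle, base to mouth (straight down when upside down).
- mouth (a point): Centre of the open bottle's mouth, 175 mm from its base on the bottle's axis.
- capped_bottle: A bottle of the same size and steel with a black screw cap 53 mm in diameter with a small loop on it, lying in the other cradle of the tray, parallel to the open one, 106 mm from axis to axis; either may be the nearer one. Stays there. Origin: centre of its base; z towards the cap.
- tray: Moulded-fibre tray, 196 (x, along the bottles) by 226 mm (y), fixed, ahead to the left or right, rim 18 mm high. Cradles at y = -53 and +53 mm hold bottle axes 44 mm above the table. Two notched cross ridges, 33 mm high, carry a bottle 5 to 23 mm and 100 to 118 mm from its base; between them its sides are free down to 10 mm. Origin: centre of underside; x to the robot's left, give or take its yaw.
- stand: Drying stand, fixed, on the robot's other side from the tray: grey drip tray 310 (x) by 130 mm (y), flat slatted grid 22 mm above the table, three upright steel pegs in a row at x = -110, 0, +110 mm. Pegs are 12 mm thick (15 mm at a rubber sleeve near the round tip) and rise 110 mm above the grid. Origin: centre of underside; x away from the robot, give or take its yaw.
- middle_peg (a point): Foot of the middle peg (free) on its axis at the height of the grid.
- near_peg (a point): Foot of the end peg nearest the robot (free, at x = -110 mm of the stand) on its axis at the height of the grid.
- dry_bottle: A third bottle, open and of the same size, already upside down on the far end peg, at x = +110 mm of the stand, its rim on the grid. Stays there. Origin: centre of its base (uppermost, 197 mm above the table); z towards its mouth, so down.
- loose_lid: The open bottle's black screw lid, 53 mm in diameter, 26 mm high with a small loop to 42 mm, lying on the table between tray and stand on the robot's side. Origin: centre of its underside.
- mug: White mug with a handle, 80 mm in diameter, 92 mm high, upright ahead of the robot, beyond the gap between tray and stand. Origin: centre of its underside.
Things that resemble listed ones, but are neither listed nor needed, are in the scene too. What is shaped like the open_bottle but red is not meant.

How it is judged:
At the end, for the whole second after the job is handed in: Open bottle upside down over the middle or near peg: within 0.1 rad of straight, mouth within 18 mm of the peg's foot sideways and 5 mm of the grid in height, at rest, let go; other bottles within 30 mm, lid and mug within 50 mm of where they began (angle between open_bottle's own z axis and vertical above 3.04 rad and ((horizontal distance between mouth and middle_peg below 0.018 m and z of mouth in the frame of middle_peg below 0.005 m) or (horizontal distance between mouth and near_peg below 0.018 m and z of mouth in the frame of near_peg below 0.005 m)) and linear speed of open_bottle below 0.02 m/s and distance of each of dry_bottle, capped_bottle from where it was at the start of the episode below 0.03 m and distance of each of loose_lid, mug from where it was at the start of the episode below 0.05 m); the robot touches nothing.
It fails at once if the open bottle is dropped (moves faster than 0.5 m/s while no finger touches it) (contact force between the fingers and open_bottle below 0.05 N and linear speed of open_bottle above 0.5 m/s).
It also fails if it takes over 50 s, if anything falls off the work surface, if the arm or the gripper's body presses on something with over 40 N, if the wrist force passes 120 N, or if a joint passes its speed limit or range.

## Working session

There is one attempt and no reset: what is moved stays moved. The work goes in short steps, Python scripts to look and compute and a tool call to move; the robot and the scene stay as the last step left them, time stands still between calls to the robot, and variables do not carry over. Pictures are saved under pics/ and viewed, and the job is handed in when it is done.

Besides the shell and the picture viewer there is one more tool, called after "Emit:" in YAML: its name, and indented under it one key for each argument. jog_arm: Moves the arm, as the interface text tells. Its arguments: {"type":"object","properties":{"moves":{"type":"array"},"force":{"type":"number"}},"required":["moves"]}

```bash
mkdir -p pics; ls; python3 - <<'E'
from station import arm,cams
import cv2,numpy as np
s=arm.sense();print({k:np.round(v,3).tolist() for k,v in s.items()})
for n in ["scene","top"]:
    d=cams.snapshot(n);cv2.imwrite(f"pics/{n}0.png",d["frame"]);print(n,d["fx"],d["fy"],d["cx"],d["cy"],np.round(d["T"],3).tolist())
    np.savez(f"{n}0.npz",**d)
E
```

```text
pics
{'time_s': 0.0, 'joint_positions': [1.197, 0.418, -0.01, 1.614, 0.005, 1.111, -0.053], 'qvel': [-0.0, -0.002, -0.001, -0.0, -0.0, 0.0, -0.0], 'effort': [-0.0, -85.124, 0.639, -42.599, -0.049, 0.019, 0.0], 'tool_pos': [0.203, -0.591, 0.227], 'ee_rot': [0.986, 0.165, -0.0, -0.001], 'contact_force': [0.369, 0.886, 0.343], 'torque': [0.006, 0.038, 0.014], 'gripper_width': 0.094}
scene 620.881194090963 620.881194090963 317.2081647560248 244.87328111928994 [[-0.756, 0.404, -0.514, 1.545], [0.654, 0.488, -0.578, 0.914], [0.017, -0.773, -0.634, 1.309], [0.0, 0.0, 0.0, 1.0]]
top 536.700236088489 536.700236088489 317.61597765315565 238.85652620747888 [[-0.013, -0.985, 0.17, 0.358], [-1.0, 0.015, 0.006, -0.169], [-0.008, -0.17, -0.985, 1.358], [0.0, 0.0, 0.0, 1.0]]
```

View pics/scene0.png

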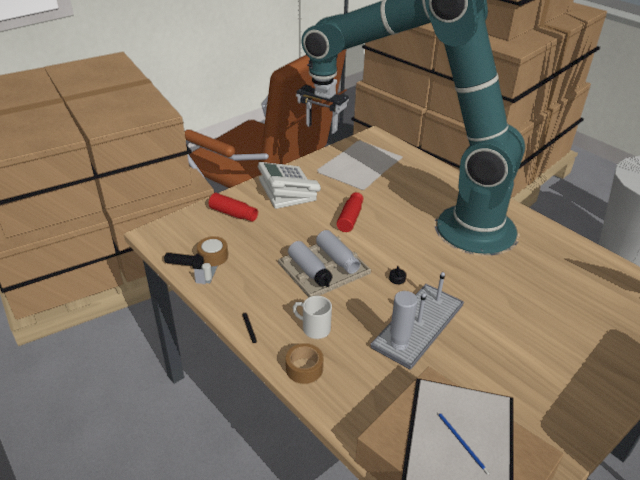

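View pics/top0.png

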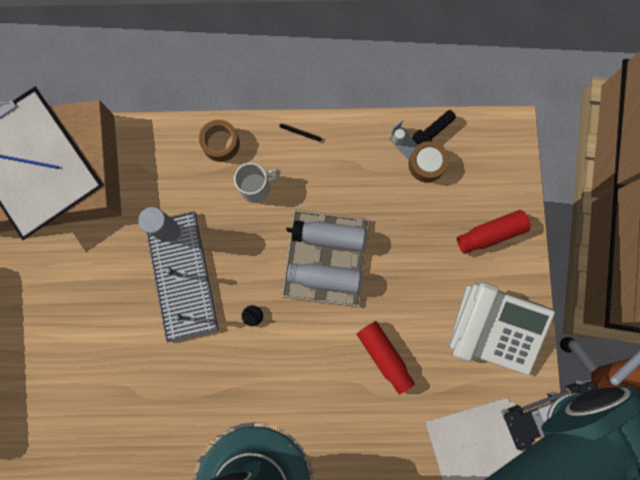

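The top view shows the open bottle as the nearer one (axis about row 278, mouth near col 288). The capped bottle is at row 235, the lid at (252,316), the stand runs from (170,215) to (190,338), and its free pegs stand near (170,272) and (180,318). Next I'll zoom in to measure.

```bash
python3 - <<'E'
import cv2,numpy as np
a=np.load("top0.npz")["frame"];b=np.load("scene0.npz")["frame"]
cv2.imwrite("pics/topz.png",cv2.resize(a[200:350,130:380],None,fx=3.2,fy=3.2,interpolation=cv2.INTER_CUBIC))
cv2.imwrite("pics/scz.png",cv2.resize(b[220:370,270:470],None,fx=4,fy=4,interpolation=cv2.INTER_CUBIC))
E
```

```text
(no output)
```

View pics/topz.png

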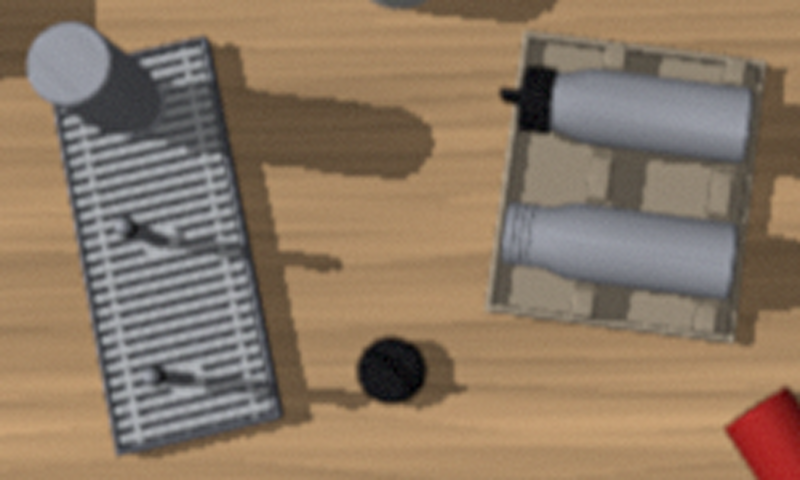

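View pics/scz.png

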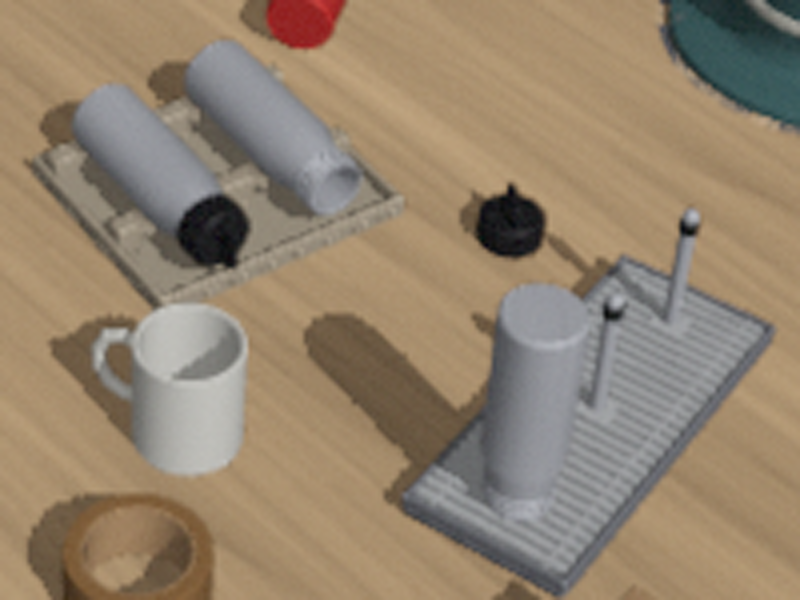

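```bash
cat > h.py <<'E'
import numpy as np
def ray(d,u,v):
    p=np.array([(u-d["cx"])/d["fx"],(v-d["cy"])/d["fy"],1]);T=d["T"];r=T[:3,:3]@p
    return T[:3,3],r/np.linalg.norm(r)
def onz(d,u,v,z):
    o,r=ray(d,u,v);return o+r*(z-o[2])/r[2]
def tri(o1,r1,o2,r2):
    A=np.array([r1,-r2]).T;t=np.linalg.lstsq(A,o2-o1,rcond=None)[0]
    p,q=o1+t[0]*r1,o2+t[1]*r2;return (p+q)/2,np.linalg.norm(p-q)
E
python3 - <<'E'
from h import *
t=dict(np.load("top0.npz"));s=dict(np.load("scene0.npz"))
T=lambda x,y:(130+x/3.2-.34,200+y/3.2-.34)
S=lambda x,y:(270+x/4-.37,220+y/4-.37)
np.set_printoptions(precision=4,suppress=True)
print("stand corners",[onz(t,*T(*p),.022) for p in [(205,38),(280,415),(120,453)]])
print("stand sc corners",[onz(s,*S(*p),.022) for p in [(772,328),(563,590),(405,497),(623,258)]])
for n,a,b in [("near tip",(154,372),(692,214)),("mid tip",(124,229),(615,303)),("near foot",(187,380),(675,325)),("mid foot",(163,241),(600,411))]:
    print(n,tri(*ray(t,*T(*a)),*ray(s,*S(*b))))
print("lid",tri(*ray(t,*T(392,370)),*ray(s,*S(511,220))))
print("drybase",onz(t,*T(68,63),.197),onz(s,*S(543,316),.197))
print("open base/mouth",[onz(t,*T(*p),.044) for p in [(733,259),(509,233)]], onz(s,*S(330,187),.044))
print("capped base / cap",[onz(t,*T(*p),.044) for p in [(748,122),(528,98)]])
print("tray corners",[onz(t,*T(*p),.018) for p in [(528,35),(763,65),(735,340),(492,310)]])
E
```

```text
stand corners [array([0.6636, 0.1543, 0.022 ]), array([0.3662, 0.0889, 0.022 ]), array([0.3391, 0.211 , 0.022 ])]
stand sc corners [array([0.343 , 0.2158, 0.022 ]), array([0.645, 0.284, 0.022]), array([0.668 , 0.1588, 0.022 ]), array([0.3706, 0.0942, 0.022 ])]
near tip (array([0.3954, 0.1606, 0.1271]), np.float64(0.004460285084385336))
mid tip (array([0.5002, 0.1849, 0.1219]), np.float64(0.0007508360487057729))
near foot (array([0.3928, 0.1636, 0.0171]), np.float64(0.003197558308429503))
mid foot (array([0.501 , 0.1859, 0.0162]), np.float64(0.003795347743711623))
lid (array([0.3991, 0.0043, 0.015 ]), np.float64(0.0009445710700526657))
drybase [0.6073 0.2064 0.197 ] [0.6112 0.2091 0.197 ]
open base/mouth [array([ 0.4792, -0.2604,  0.044 ]), array([ 0.5016, -0.089 ,  0.044 ])] [ 0.5046 -0.091   0.044 ]
capped base / cap [array([ 0.5854, -0.2749,  0.044 ]), array([ 0.6069, -0.1042,  0.044 ])]
tray corners [array([ 0.6631, -0.1033,  0.018 ]), array([ 0.6358, -0.2902,  0.018 ]), array([ 0.4188, -0.2621,  0.018 ]), array([ 0.4445, -0.074 ,  0.018 ])]
```

Emit:
jog_arm:
  moves: [94, 26, 35, 0, 0, 0, 0.1, 94, 52, 70, 0, 0, 0, 0.2, 94, 78, 105, 0, 0, 0, 0.3, 94, 104, 140, 0, 0, 0, 0.4, 94, 130, 175, 0, 0, 0, 0.5, 94, 156, 210, 0, 0, 0, 0.6, 94, 182, 245, 0, 0, 0, 0.7, 94, 208, 280, 0, 0, 0, 0.8, 94, 234, 315, 0, 0, 0, 0.9, 94, 260, 350, 0, 0, 0, 1.0, 94, 283, 385, 0, 0, 0, 1.1, 94, 283, 385, 0, 0, 0, 1.105]
  force: 25

```text
time_s: 1.3
tool_pos: [0.489, -0.2007, 0.2274]
ee_rot: [0.749, 0.662, 0.001, -0.0]
contact_force: [0.3, -0.0, -0.0]
gripper_width: 0.094
```

```bash
cat > st.py <<'E'
from station import arm
import json,numpy as np
s=arm.sense();s={k:np.asarray(v).tolist() for k,v in s.items()}
open("log.jsonl","a").write(json.dumps(s)+"\n")
print({k:np.round(s[k],4).tolist() for k in ["time_s","joint_positions","tool_pos","ee_rot","contact_force","gripper_width"]})
E
python3 st.py
```

```text
{'time_s': 1.3, 'joint_positions': [0.7024, 0.2729, -0.4364, 1.8413, 0.1292, 1.0553, 0.093], 'tool_pos': [0.489, -0.2007, 0.2274], 'ee_rot': [0.7493, 0.6622, 0.0008, -0.0004], 'contact_force': [0.3311, -0.0348, -0.0001], 'gripper_width': 0.094}
```

```bash
python3 - <<'E'
from station import arm,cams
import cv2,numpy as np
s=arm.sense()
d=cams.snapshot("wrist");cv2.imwrite("pics/w1.png",d["frame"]);print({k:np.round(v,4).tolist() for k,v in d.items() if k!="frame"})
np.savez("w1.npz",tool_pos=s["tool_pos"],ee_rot=s["ee_rot"],**d)
E
```

```text
{'fx': 371.6483, 'fy': 371.6483, 'cx': 316.4552, 'cy': 246.0051, 'hand_eye': [[0.0004, -0.9728, -0.2317, 0.0656], [1.0, 0.0002, 0.001, -0.0011], [-0.0009, -0.2317, 0.9728, -0.1567], [0.0, 0.0, 0.0, 1.0]]}
```

View pics/w1.png

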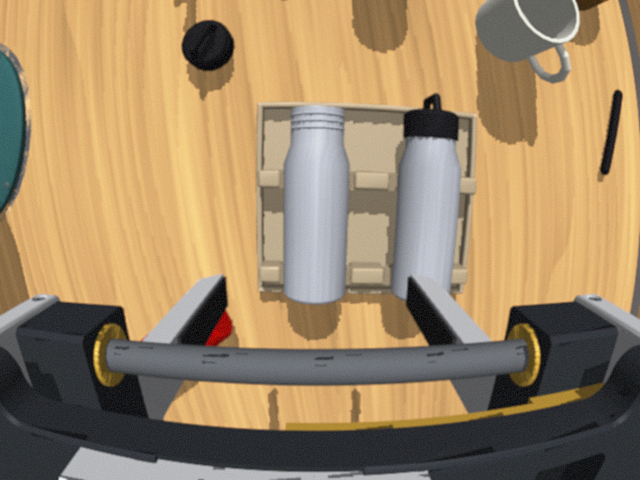

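The wrist view shows the open bottle squarely between the jaws: mouth at about (318,107), base at about (315,300). Next I'll turn these pixels into positions.

```bash
cat >> h.py <<'E'
from scipy.spatial.transform import Rotation as Rn
def wray(d,u,v):
    x,y=u-d["cx"],v-d["cy"];r=np.hypot(x,y);th=r/d["fx"]
    c=np.array([np.sin(th)*x/r,np.sin(th)*y/r,np.cos(th)])
    T=np.eye(4);T[:3,:3]=Rn.from_quat(d["ee_rot"]).as_matrix();T[:3,3]=d["tool_pos"]
    T=T@d["hand_eye"];return T[:3,3],T[:3,:3]@c
def wz(d,u,v,z):
    o,r=wray(d,u,v);return o+r*(z-o[2])/r[2]
E
python3 - <<'E'
from h import *
np.set_printoptions(precision=4,suppress=True)
w=dict(np.load("w1.npz"))
for n,p,z in [("mouthL",(292,110),.044),("mouthR",(343,110),.044),("shL",(287,175),.044),("shR",(348,175),.044),("bL",(284,295),.044),("bR",(346,295),.044),("base",(315,301),.05),("mouth",(318,107),.062)
 ,("trayTL",(258,104),.018),("TR",(475,116),.018),("BL",(262,290),.018),("lid",(208,45),.026)]: print(n,wz(w,*p,z))
import json
print(Rn.from_quat(w["ee_rot"]).as_matrix())
E
```

```text
mouthL [ 0.4801 -0.0874  0.044 ]
mouthR [ 0.5258 -0.093   0.044 ]
shL [ 0.468  -0.1462  0.044 ]
shR [ 0.5233 -0.153   0.044 ]
bL [ 0.4489 -0.2606  0.044 ]
bR [ 0.5092 -0.2681  0.044 ]
base [ 0.4786 -0.2681  0.05  ]
mouth [ 0.5033 -0.0902  0.062 ]
trayTL [ 0.4465 -0.0727  0.018 ]
TR [ 0.6656 -0.1047  0.018 ]
BL [ 0.423  -0.2619  0.018 ]
lid [ 0.4044 -0.0034  0.026 ]
[[ 0.123   0.9924  0.0007]
 [ 0.9924 -0.123   0.0017]
 [ 0.0018  0.0005 -1.    ]]
```

Emit:
jog_arm:
  moves: [94, 0, -1, 0, 0.148, -0.021, -0.01, 94, 0, -3, 0, 0.297, -0.042, -0.015, 94, -1, -4, 0, 0.445, -0.062, -0.015, 94, -2, -6, 0, 0.594, -0.083, -0.015, 94, -2, -6, -20, 0.594, -0.083, -0.015, 94, -2, -6, -50, 0.594, -0.083, -0.015, 94, -2, -6, -80, 0.594, -0.083, -0.015, 94, -2, -6, -80, 0.594, -0.083, -0.015]

```text
time_s: 2.15
tool_pos: [0.4825, -0.2119, 0.1444]
ee_rot: [0.725, 0.622, 0.223, -0.196]
contact_force: [-0.8, 0.5, 0.7]
gripper_width: 0.0936
```

```bash
python3 st.py; python3 - <<'E'
from station import arm,cams
import cv2,numpy as np
s=arm.sense()
d=cams.snapshot("wrist");cv2.imwrite("pics/w2.png",d["frame"])
np.savez("w2.npz",tool_pos=s["tool_pos"],ee_rot=s["ee_rot"],**d)
E
```

```text
{'time_s': 2.15, 'joint_positions': [1.0024, 0.5776, -0.4657, 1.7751, -0.326, 1.1281, 0.6012], 'tool_pos': [0.4825, -0.2119, 0.1444], 'ee_rot': [0.7249, 0.6217, 0.2228, -0.1958], 'contact_force': [-0.7735, 0.4817, 0.7482], 'gripper_width': 0.0936}
```

View pics/w2.png

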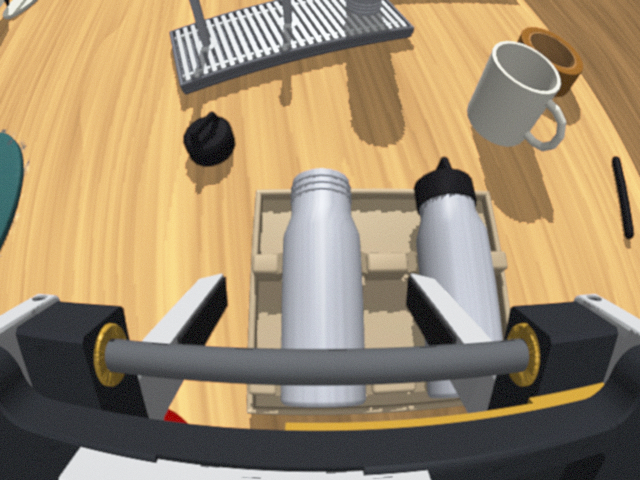

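The bottle is centred between the open jaws (axis at about col 321) and the fingers clear the capped bottle. I'll check that the arm has settled before going down.

```bash
python3 st.py; python3 - <<'E'
from h import *
import json
s=[json.loads(l) for l in open("log.jsonl")][-1]
print(Rn.from_quat(s["ee_rot"]).as_matrix().round(3))
E
```

```text
{'time_s': 2.2, 'joint_positions': [1.0023, 0.5749, -0.4667, 1.7729, -0.3266, 1.1302, 0.6005], 'tool_pos': [0.4836, -0.2121, 0.1466], 'ee_rot': [0.7246, 0.6222, 0.2232, -0.1947], 'contact_force': [-0.1754, -0.1875, 1.6572], 'gripper_width': 0.0938}
[[ 0.126  0.989  0.081]
 [ 0.815 -0.15   0.56 ]
 [ 0.566 -0.005 -0.825]]
```

Emit:
jog_arm:
  moves: [94, 0, 0, -25, 0, 0, 0, 94, 0, 0, -45, 0, 0, 0, 94, 0, 0, -50, 0, 0, 0, 94, 0, 0, -50, 0, 0, 0]

```text
time_s: 2.6
tool_pos: [0.4848, -0.2122, 0.0983]
ee_rot: [0.724, 0.623, 0.223, -0.193]
contact_force: [-1.0, -0.4, 0.9]
gripper_width: 0.0941
```

```bash
python3 st.py
```

```text
{'time_s': 2.6, 'joint_positions': [0.9919, 0.6459, -0.4562, 1.7914, -0.3123, 1.046, 0.6291], 'tool_pos': [0.4848, -0.2122, 0.0983], 'ee_rot': [0.7242, 0.6231, 0.2234, -0.1932], 'contact_force': [-1.0189, -0.4156, 0.8963], 'gripper_width': 0.0941}
```

Emit:
jog_arm:
  moves: [94, 1, 3, -20, 0, 0, 0, 94, 2, 6, -40, 0, 0, 0, 94, 2, 6, -52, 0, 0, 0, 94, 2, 6, -52, 0, 0, 0, 94, 2, 6, -52, 0, 0, 0]

```text
time_s: 3.1
tool_pos: [0.487, -0.2063, 0.0464]
ee_rot: [0.724, 0.623, 0.223, -0.193]
contact_force: [0.5, -0.4, 0.6]
gripper_width: 0.0939
```

```bash
python3 st.py;  python3 - <<'E'
from station import arm,cams
import cv2,numpy as np
d=cams.snapshot("wrist");cv2.imwrite("pics/w3.png",d["frame"])
E
```

```text
{'time_s': 3.1, 'joint_positions': [0.9745, 0.7264, -0.4462, 1.8066, -0.3009, 0.9547, 0.6524], 'tool_pos': [0.487, -0.2063, 0.0464], 'ee_rot': [0.7241, 0.6233, 0.2235, -0.193], 'contact_force': [0.4911, -0.4425, 0.64], 'gripper_width': 0.0939}
```

View pics/w3.png

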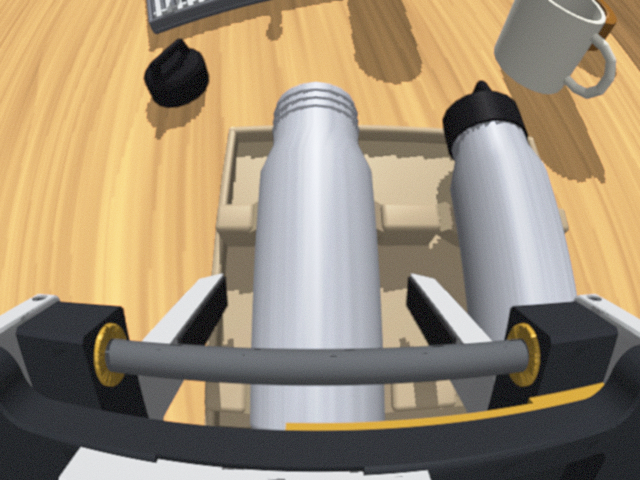

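The jaws straddle the bottle with even gaps on both sides, so I'll close them.

Emit:
jog_arm:
  moves: [40, 0, 0, 0, 0, 0, 0, 40, 0, 0, 0, 0, 0, 0, 40, 0, 0, 0, 0, 0, 0, 40, 0, 0, 0, 0, 0, 0, 40, 0, 0, 0, 0, 0, 0, 40, 0, 0, 0, 0, 0, 0, 40, 0, 0, 0, 0, 0, 0, 40, 0, 0, 0, 0, 0, 0]
  force: 30

```text
time_s: 3.95
tool_pos: [0.487, -0.206, 0.0456]
ee_rot: [0.724, 0.623, 0.223, -0.193]
contact_force: [4.2, -0.8, 2.5]
gripper_width: 0.0606
```

```bash
python3 st.py
```

```text
{'time_s': 3.95, 'joint_positions': [0.9741, 0.7276, -0.4462, 1.8072, -0.3009, 0.9531, 0.6527], 'tool_pos': [0.487, -0.206, 0.0456], 'ee_rot': [0.7241, 0.6233, 0.2234, -0.1931], 'contact_force': [4.2255, -0.7525, 2.506], 'gripper_width': 0.0606}
```

Emit:
jog_arm:
  moves: [40, 0, 0, 15, 0, 0, 0, 40, 0, 0, 45, 0, 0, 0, 40, 0, 0, 80, 0, 0, 0, 40, 0, 0, 115, 0, 0, 0, 40, 0, 0, 150, -0.1, 0.014, 0, 40, 0, 0, 185, -0.2, 0.027, 0, 40, 0, 0, 220, -0.3, 0.041, 0, 40, 0, 0, 250, -0.4, 0.055, 0, 40, 0, 0, 260, -0.5, 0.069, 0, 40, 0, 0, 260, -0.594, 0.083, 0, 40, 0, 0, 260, -0.594, 0.083, 0, 40, 0, 0, 260, -0.594, 0.083, 0]
  force: 35

```text
time_s: 5.15
tool_pos: [0.486, -0.2055, 0.3055]
ee_rot: [0.757, 0.653, 0.002, 0.001]
contact_force: [-0.6, 0.1, -2.6]
gripper_width: 0.0604
```

```bash
python3 st.py;  python3 - <<'E'
from station import arm,cams
import cv2,numpy as np
d=cams.snapshot("scene");cv2.imwrite("pics/s4.png",d["frame"])
E
```

```text
{'time_s': 5.15, 'joint_positions': [0.7278, 0.1974, -0.4426, 1.7467, 0.0876, 1.2142, 0.1147], 'tool_pos': [0.486, -0.2055, 0.3055], 'ee_rot': [0.7573, 0.653, 0.0017, 0.0008], 'contact_force': [-0.5969, 0.1061, -2.5929], 'gripper_width': 0.0604}
```

View pics/s4.png

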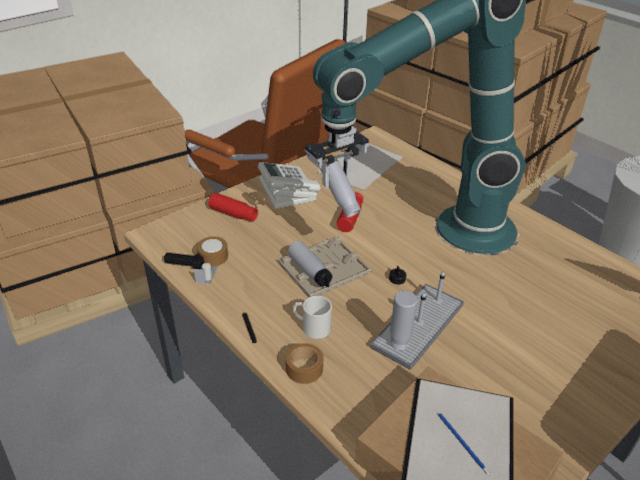

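The bottle is held mouth down and to the left, the tray is otherwise undisturbed, and all the other objects are in place. I'll fit a simple kinematic model to the logged poses, so that I can check the inverted pose over each peg can be reached before moving on.

```bash
cat > kin.py <<'E'
from h import *
import json,itertools
from scipy.optimize import least_squares
L=[json.loads(l) for l in open("log.jsonl")]
seen={};
for s in L: seen[s["time_s"]]=s
L=[s for t,s in sorted(seen.items())]
L.insert(0,dict(joint_positions=[1.197,.418,-.01,1.614,.005,1.111,-.053],tool_pos=[.203,-.591,.227],ee_rot=[.986,.165,0,-.001]))
Rz=lambda a:Rn.from_euler('z',a).as_matrix();Ry=lambda a:Rn.from_euler('y',a).as_matrix()
def fk(q,p,sg):
    yaw,h,L1,L2,L3,o1x,o1y,o2x,o2y,o3x,o3y,ty=p
    R=Rz(yaw+sg[0]*q[0]);x=np.array([0,0,h])
    R=R@Ry(q[1])@Rz(sg[1]*q[2]);x=x+R@[o1x,o1y,L1]
    R=R@Ry(q[3])@Rz(sg[2]*q[4]);x=x+R@[o2x,o2y,L2]
    R=R@Ry(q[5]);x=x+R@[o3x,o3y,L3]
    R=R@Rz(sg[3]*q[6]+ty);return x,R
def res(p,sg):
    r=[]
    for s in L:
        x,R=fk(s["joint_positions"],p,sg)
        r+=list(x-s["tool_pos"])+list(.3*(R.T@Rn.from_quat(s["ee_rot"]).as_matrix()-np.eye(3)).ravel())
    r+=list(1e-3*np.array(p[5:11]))
    return r
if __name__=="__main__":
    best=[]
    for sg in itertools.product([-1,1],repeat=4):
      for yaw in (0,1.57,3.14,-1.57):
       for ty in (0,1.57,3.14,-1.57):
        o=least_squares(res,[yaw,.36,.45,.4,.3,0,0,0,0,0,0,ty],args=(sg,),max_nfev=100)
        best.append((o.cost,sg,o.x))
    best.sort(key=lambda b:b[0])
    for b in best[:3]: print(b[0],b[1],b[2].round(3))
    json.dump([best[0][1],best[0][2].tolist()],open("kin.json","w"))
E
python3 kin.py
```

```text
1.5989915977132768e-05 (-1, -1, -1, -1) [-0.000e+00  2.880e-01  5.080e-01  4.740e-01  3.100e-01 -1.100e-02
 -2.800e-02  7.000e-03 -1.000e-03 -3.000e-03 -1.000e-03 -4.712e+00]
1.5989915977133805e-05 (-1, -1, -1, -1) [-0.000e+00  2.880e-01  5.080e-01  4.740e-01  3.100e-01 -1.100e-02
 -2.800e-02  7.000e-03 -1.000e-03 -3.000e-03 -1.000e-03  1.571e+00]
1.5989915977134306e-05 (-1, -1, -1, -1) [-0.000e+00  2.880e-01  5.080e-01  4.740e-01  3.100e-01 -1.100e-02
 -2.800e-02  7.000e-03 -1.000e-03 -3.000e-03 -1.000e-03  1.571e+00]
```

```bash
cat > plan.py <<'E'
from kin import *
sg,p=json.load(open("kin.json"));p=np.array(p)
lo=np.array([-2.81,-.39,-1.27,.06,-1.19,.19,-2.82])+.03;hi=np.array([2.81,2.02,1.25,2.57,4.33,2,2.82])-.03
def ik(q,x,R,Rg=.02):
    f=lambda a:(lambda X:np.r_[X[0]-x,.3*Rn.from_matrix(X[1].T@R).as_rotvec(),.003*(a-q)])(fk(a,p,sg))
    o=least_squares(f,np.clip(q,lo+1e-4,hi-1e-4),bounds=(lo,hi));X=fk(o.x,p,sg)
    return o.x,np.linalg.norm(X[0]-x),Rn.from_matrix(X[1].T@R).magnitude()
cur=L[-1];R0=Rn.from_quat(cur["ee_rot"]).as_matrix();x0=np.array(cur["tool_pos"])
pick=[s for s in L if s.get("time_s")==3.95][0];Rp=Rn.from_quat(pick["ee_rot"]).as_matrix()
d=np.array([.138,.990,0]);d/=np.linalg.norm(d);bt=Rp.T@d
base=np.array([.479,-.264,.044]);bo=Rp.T@(base+.0-np.array(pick["tool_pos"]))  # base in tool frame
mo=bo+.175*bt
if __name__=="__main__":
    np.set_printoptions(precision=3,suppress=True)
    print("b in tool",bt,"mouth in tool",mo)
    b=R0@bt;ax=np.cross(b,[0,0,-1]);th=np.arcsin(np.linalg.norm(ax));ax/=np.linalg.norm(ax);print("b now",b,"rotvec",ax*th)
    rv=Rn.from_rotvec(ax*th)
    for peg,xy in (("near",(.3955,.162)),("mid",(.503,.186))):
      for psi in np.arange(-.6,2.6,.3):
        Rf=Rz(psi)@rv.as_matrix()@R0
        q=np.array(cur["joint_positions"]);ok=0
        for k in range(1,13):
            f=k/12
            R=Rz(psi*f)@Rn.from_rotvec(ax*th*f).as_matrix()@R0
            xt=np.array([*xy,.145])-Rf@mo
            q,e1,e2=ik(q,x0+(xt-x0)*f,R)
            ok=max(ok,e1+e2)
        qa=q;ea=e1+e2
        for z in np.arange(.125,.02,-.02): q,e1,e2=ik(q,np.array([*xy,z])-Rf@mo,Rf)
        q,e1,e2=ik(q,np.array([*xy,.022])-Rf@mo,Rf)
        print(peg,round(psi,1),"path",round(ok,3),"hi",round(ea,4),"end",round(e1+e2,4),q,"tool",Rf[:,2],"xt",np.array([*xy,.022])-Rf@mo)
E
python3 plan.py
```

```text
b in tool [ 0.826 -0.011  0.564] mouth in tool [ 0.095 -0.001  0.067]
b now [ 0.113  0.819 -0.563] rotvec [-0.964  0.133  0.   ]
near -0.6 path 0.0 hi 0.0002 end 0.0 [-0.358  0.783 -0.358  1.615  0.328  1.779 -1.602] tool [-0.552 -0.614 -0.564] xt [0.396 0.163 0.138]
near -0.3 path 0.0 hi 0.0 end 0.0 [-0.317  0.786 -0.567  1.695  0.551  1.795 -1.578] tool [-0.346 -0.749 -0.564] xt [0.396 0.163 0.138]
near 0.0 path 0.0 hi 0.0 end 0.0 [-0.35   0.754 -0.648  1.806  0.72   1.761 -1.495] tool [-0.109 -0.818 -0.564] xt [0.396 0.164 0.138]
near 0.3 path 0.0 hi 0.0 end 0.0 [-0.376  0.708 -0.718  1.943  0.881  1.704 -1.418] tool [ 0.137 -0.814 -0.564] xt [0.395 0.164 0.138]
near 0.6 path 0.0 hi 0.0 end 0.0 [-0.379  0.655 -0.795  2.098  1.043  1.633 -1.354] tool [ 0.372 -0.737 -0.564] xt [0.395 0.163 0.138]
near 0.9 path 0.0 hi 0.0001 end 0.0 [-0.35   0.598 -0.884  2.266  1.217  1.552 -1.3  ] tool [ 0.573 -0.594 -0.564] xt [0.394 0.163 0.138]
near 1.2 path 0.0 hi 0.0001 end 0.0 [-0.266  0.543 -0.997  2.438  1.418  1.468 -1.251] tool [ 0.723 -0.399 -0.564] xt [0.394 0.163 0.138]
near 1.5 path 0
[... 1357 characters left out ...]
.187 0.138]
mid 1.2 path 0.0 hi 0.0 end 0.0 [-0.251  0.571 -0.792  2.256  1.56   1.345 -1.067] tool [ 0.723 -0.399 -0.564] xt [0.502 0.187 0.138]
mid 1.5 path 0.0 hi 0.0001 end 0.0 [-0.096  0.507 -0.864  2.415  1.851  1.187 -1.031] tool [ 0.809 -0.167 -0.564] xt [0.501 0.186 0.138]
mid 1.8 path 0.0 hi 0.0003 end 0.0 [ 0.12   0.455 -0.897  2.528  2.248  0.983 -1.016] tool [ 0.822  0.079 -0.564] xt [0.501 0.186 0.138]
mid 2.1 path 0.003 hi 0.0016 end 0.0183 [-1.213  0.55   0.93   2.54   3.525  0.801 -2.201] tool [ 0.762  0.319 -0.564] xt [0.502 0.185 0.138]
mid 2.4 path 0.104 hi 0.1037 end 0.0 [-0.797  0.488  0.739  2.496  3.966  0.971 -2.092] tool [ 0.633  0.529 -0.564] xt [0.502 0.185 0.138]
```

```bash
python3 - <<'E'
from plan import *
for k in range(1,13):
    f=k/12; print(k,(Rn.from_euler('z',.3*f)*Rn.from_rotvec(np.array([-.964,.133,0])*f)).as_rotvec().round(3), (np.array([-91,369,0])*f).round())
E
```

```text
1 [-0.08   0.01   0.025] [-8. 31.  0.]
2 [-0.161  0.018  0.05 ] [-15.  62.   0.]
3 [-0.242  0.024  0.075] [-23.  92.   0.]
4 [-0.323  0.028  0.099] [-30. 123.   0.]
5 [-0.405  0.03   0.123] [-38. 154.   0.]
6 [-0.486  0.03   0.147] [-46. 184.   0.]
7 [-0.568  0.028  0.17 ] [-53. 215.   0.]
8 [-0.649  0.024  0.193] [-61. 246.   0.]
9 [-0.731  0.018  0.215] [-68. 277.   0.]
10 [-0.813  0.01   0.236] [-76. 308.   0.]
11 [-0.895 -0.     0.256] [-83. 338.   0.]
12 [-0.976 -0.013  0.276] [-91. 369.   0.]
```

Emit:
jog_arm:
  moves: [40, -8, 31, 0, -0.08, 0.01, 0.025, 40, -15, 62, 0, -0.161, 0.018, 0.05, 40, -23, 92, 0, -0.242, 0.024, 0.075, 40, -30, 123, 0, -0.323, 0.028, 0.099, 40, -38, 154, 0, -0.405, 0.03, 0.123, 40, -46, 184, 0, -0.486, 0.03, 0.147, 40, -53, 215, 0, -0.568, 0.028, 0.17, 40, -61, 246, 0, -0.649, 0.024, 0.193, 40, -68, 277, 0, -0.731, 0.018, 0.215, 40, -76, 308, 0, -0.813, 0.01, 0.236, 40, -83, 338, 0, -0.895, 0, 0.256, 40, -91, 369, 0, -0.976, -0.013, 0.276]

```text
time_s: 6.4
tool_pos: [0.3954, 0.1631, 0.3049]
ee_rot: [0.575, 0.67, -0.301, 0.359]
contact_force: [0.9, -0.9, -1.9]
gripper_width: 0.0599
```

Emit:
jog_arm:
  moves: [40, 0, 0, 0, 0, 0, 0, 40, 0, 0, 0, 0, 0, 0, 40, 0, 0, 0, 0, 0, 0]

```text
time_s: 6.7
tool_pos: [0.396, 0.1617, 0.3053]
ee_rot: [0.576, 0.671, -0.3, 0.358]
contact_force: [0.3, -0.2, -2.6]
gripper_width: 0.0599
```

```bash
python3 st.py;  python3 - <<'E'
from station import arm,cams
import cv2,numpy as np
for n in ("scene","top","wrist"):
    s=arm.sense();d=cams.snapshot(n);np.savez(f"{n}5.npz",tool_pos=s["tool_pos"],ee_rot=s["ee_rot"],**d)
    f=d["frame"]
    if n=="scene": f=cv2.resize(f[150:390,310:510],None,fx=2.5,fy=2.5,interpolation=cv2.INTER_CUBIC)
    if n=="top": f=cv2.resize(f[180:380,60:310],None,fx=3,fy=3,interpolation=cv2.INTER_CUBIC)
    cv2.imwrite(f"pics/{n}5.png",f)
E
```

```text
{'time_s': 6.7, 'joint_positions': [-0.2713, 0.4626, -0.8228, 1.848, 0.8076, 1.8941, -1.165], 'tool_pos': [0.396, 0.1617, 0.3053], 'ee_rot': [0.576, 0.6707, -0.2999, 0.3583], 'contact_force': [0.2938, -0.1634, -2.6429], 'gripper_width': 0.0599}
```

View pics/scene5.png

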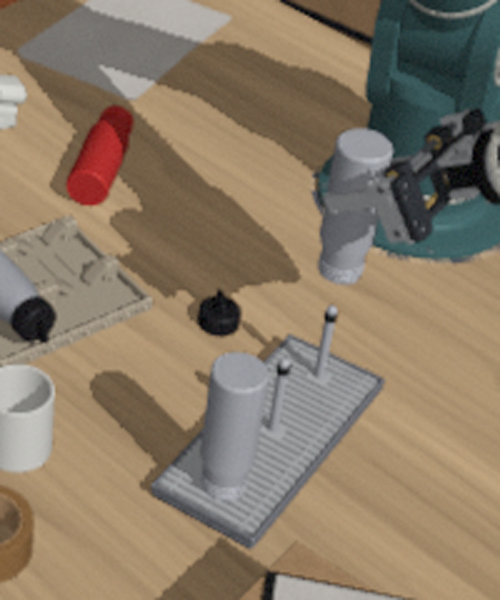

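View pics/top5.png

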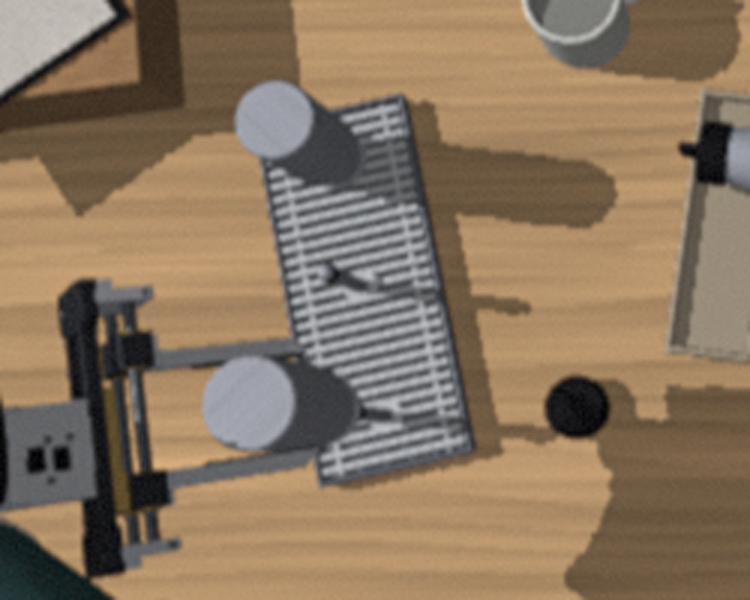

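View pics/wrist5.png

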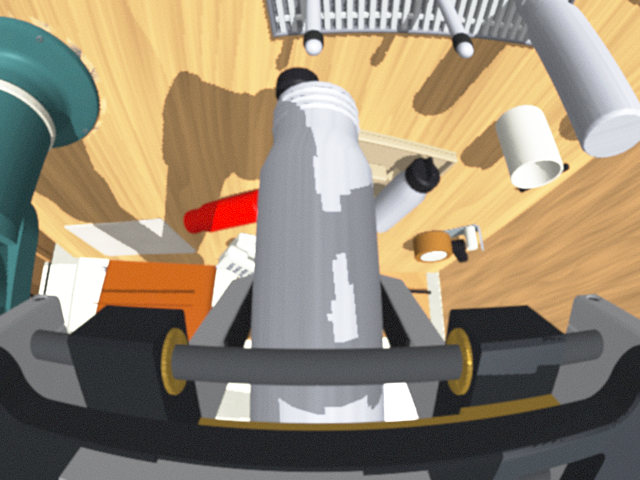

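```bash
python3 - <<'E'
from h import *
from plan import bt,mo,bo
np.set_printoptions(precision=4,suppress=True)
t=dict(np.load("top5.npz"));s=dict(np.load("scene5.npz"));w=dict(np.load("wrist5.npz"))
T=lambda x,y:(60+x/3-.33,180+y/3-.33)
S=lambda x,y:(310+x/2.5-.3,150+y/2.5-.3)
print("base tri",tri(*ray(t,*T(249,403)),*ray(s,*S(363,150))))
R=Rn.from_quat(w["ee_rot"]).as_matrix();x=w["tool_pos"]
print("pred base",x+R@bo,"mouth",x+R@mo,"axis",R@bt)
zm=(x+R@mo)[2]
print("mouth scene at z",onz(s,*S(342,269),zm))
print("mouth scene&wrist",tri(*ray(s,*S(342,269)),*wray(w,317,100)))
# dry bottle comparison: base
print("dry base",onz(s,*S(240,373),.197),onz(t,*T(273,120),.197))
# wrist peg tips with scene/top
for n,a,b,c in [("near",(357,411),(332,313),(314,42)),("mid",(331,273),(285,365),(463,44))]:
    print(n,tri(*ray(s,*S(*b)),*wray(w,*c)),onz(s,*S(*b),.128),wz(w,*c,.128),onz(t,*T(*a),.128))
E
```

```text
base tri (array([0.3948, 0.1635, 0.3528]), np.float64(0.0019695881644287393))
pred base [0.3963 0.1602 0.3643] mouth [0.3966 0.16   0.1893] axis [ 0.0016 -0.001  -1.    ]
mouth scene at z [0.3946 0.1651 0.1893]
mouth scene&wrist (array([0.3952, 0.1665, 0.1882]), np.float64(0.0037683134706179558))
dry base [0.6113 0.2103 0.197 ] [0.6066 0.2069 0.197 ]
near (array([0.3953, 0.1631, 0.1232]), np.float64(0.0018278133271705701)) [0.4005 0.1672 0.128 ] [0.3947 0.1656 0.128 ] [0.3951 0.1565 0.128 ]
mid (array([0.5007, 0.1855, 0.1222]), np.float64(0.0012731665060868585)) [0.5061 0.1898 0.128 ] [0.4974 0.1885 0.128 ] [0.5005 0.1798 0.128 ]
```

The mouth measures about (0.395, 0.163) and the near peg about (0.395, 0.163), with the bottle's axis vertical. I'll lower over the near peg.

Emit:
jog_arm:
  moves: [40, 0, 1, -12, 0, 0, 0, 40, 0, 1, -30, 0, 0, 0, 40, 0, 1, -45, 0, 0, 0, 40, 0, 1, -60, 0, 0, 0, 40, 0, 1, -75, 0, 0, 0, 40, 0, 1, -90, 0, 0, 0, 40, 0, 1, -90, 0, 0, 0]

```text
time_s: 7.55
tool_pos: [0.3952, 0.1637, 0.2135]
ee_rot: [0.574, 0.672, -0.3, 0.359]
contact_force: [-0.3, 0.2, -1.5]
gripper_width: 0.0604
```

```bash
python3 st.py;  python3 - <<'E'
from station import arm,cams
import cv2,numpy as np
for n in ("scene","wrist"):
    s=arm.sense();d=cams.snapshot(n);np.savez(f"{n}6.npz",tool_pos=s["tool_pos"],ee_rot=s["ee_rot"],**d)
    f=d["frame"]
    if n=="scene": f=cv2.resize(f[190:370,370:520],None,fx=3.3,fy=3.3,interpolation=cv2.INTER_CUBIC)
    cv2.imwrite(f"pics/{n}6.png",f)
E
```

```text
{'time_s': 7.55, 'joint_positions': [-0.318, 0.6058, -0.7827, 1.9075, 0.8513, 1.7951, -1.3143], 'tool_pos': [0.3952, 0.1637, 0.2135], 'ee_rot': [0.5744, 0.6717, -0.3001, 0.359], 'contact_force': [-0.284, 0.2209, -1.4875], 'gripper_width': 0.0604}
```

View pics/scene6.png

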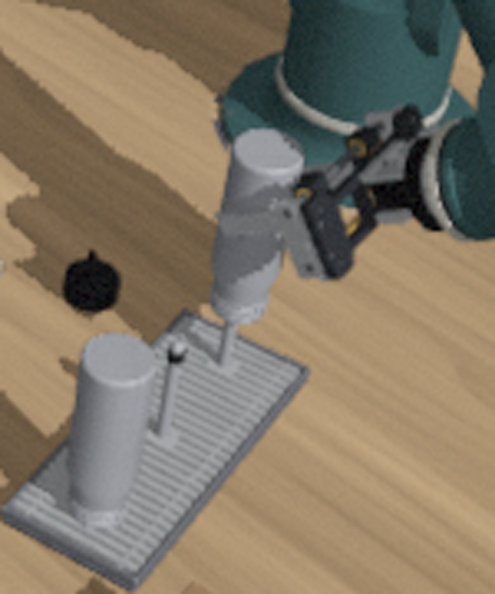

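View pics/wrist6.png

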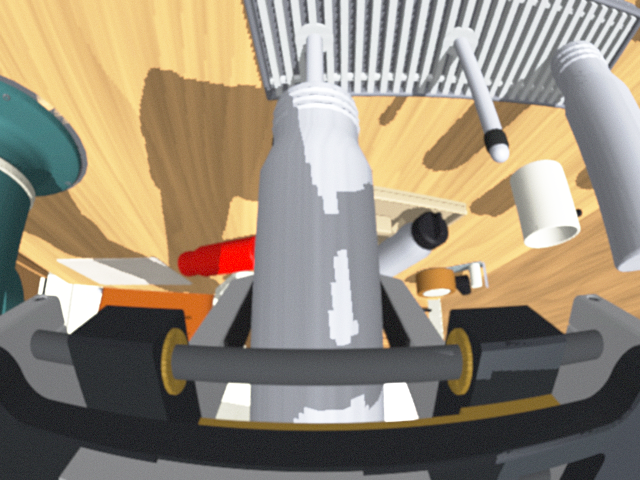

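The peg's shaft goes into the mouth near its centre in both views: scene (228,335), wrist (315,85). I'll lower the rest of the way, slowing near contact.

Emit:
jog_arm:
  moves: [40, 0, 0, -12, 0, 0, 0, 40, 0, 0, -26, 0, 0, 0, 40, 0, 0, -40, 0, 0, 0, 40, 0, 0, -52, 0, 0, 0, 40, 0, 0, -60, 0, 0, 0, 40, 0, 0, -64, 0, 0, 0, 40, 0, 0, -66, 0, 0, 0, 40, 0, 0, -66, 0, 0, 0]

```text
time_s: 8.45
tool_pos: [0.3956, 0.1642, 0.1494]
ee_rot: [0.575, 0.671, -0.299, 0.359]
contact_force: [1.2, -0.1, -0.8]
gripper_width: 0.0603
```

Emit:
jog_arm:
  moves: [40, 0, 0, -1, 0, 0, 0, 40, 0, 0, -2, 0, 0, 0, 40, 0, 0, -3, 0, 0, 0, 40, 0, 0, -4, 0, 0, 0, 40, 0, 0, -4, 0, 0, 0]

```text
time_s: 8.95
tool_pos: [0.3956, 0.1641, 0.1454]
ee_rot: [0.575, 0.671, -0.299, 0.359]
contact_force: [-0.9, -0.3, -1.5]
gripper_width: 0.0602
```

```bash
python3 st.py
```

```text
{'time_s': 8.95, 'joint_positions': [-0.3517, 0.7221, -0.7422, 1.9284, 0.9, 1.7243, -1.4156], 'tool_pos': [0.3956, 0.1641, 0.1454], 'ee_rot': [0.575, 0.6714, -0.299, 0.3593], 'contact_force': [-0.9387, -0.2716, -1.5392], 'gripper_width': 0.0602}
```

No contact yet; the model puts it about 7 mm further down.

Emit:
jog_arm:
  moves: [40, 0, 0, -1, 0, 0, 0, 40, 0, 0, -2, 0, 0, 0, 40, 0, 0, -3, 0, 0, 0, 40, 0, 0, -4, 0, 0, 0, 40, 0, 0, -4, 0, 0, 0]

```text
time_s: 9.45
tool_pos: [0.3955, 0.1641, 0.1413]
ee_rot: [0.575, 0.671, -0.299, 0.359]
contact_force: [0.2, -0.0, -1.5]
gripper_width: 0.0602
```

Emit:
jog_arm:
  moves: [40, 0, 0, -1, 0, 0, 0, 40, 0, 0, -2, 0, 0, 0, 40, 0, 0, -2, 0, 0, 0]

```text
time_s: 9.75
tool_pos: [0.3959, 0.1639, 0.1408]
ee_rot: [0.575, 0.671, -0.299, 0.361]
contact_force: [-0.2, 0.6, 17.8]
gripper_width: 0.0597
```

Contact: 17.8 N upwards at TCP z = 0.141. I'll ease off a little and check the picture before letting go.

Emit:
jog_arm:
  moves: [40, 0, 0, 1, 0, 0, 0, 40, 0, 0, 1, 0, 0, 0]

```text
time_s: 9.95
tool_pos: [0.3957, 0.164, 0.141]
ee_rot: [0.575, 0.671, -0.299, 0.36]
contact_force: [-0.1, 0.4, 6.1]
gripper_width: 0.0602
```

```bash
python3 st.py;  python3 - <<'E'
from station import arm,cams
import cv2,numpy as np
for n in ("scene","wrist"):
    s=arm.sense();d=cams.snapshot(n);np.savez(f"{n}7.npz",tool_pos=s["tool_pos"],ee_rot=s["ee_rot"],**d)
    f=d["frame"]
    if n=="scene": f=cv2.resize(f[220:370,370:500],None,fx=4,fy=4,interpolation=cv2.INTER_CUBIC)
    cv2.imwrite(f"pics/{n}7.png",f)
E
```

```text
{'time_s': 9.95, 'joint_positions': [-0.3541, 0.7303, -0.7391, 1.9289, 0.904, 1.7205, -1.4223], 'tool_pos': [0.3957, 0.164, 0.141], 'ee_rot': [0.5751, 0.6712, -0.299, 0.3597], 'contact_force': [-0.0646, 0.4471, 6.1421], 'gripper_width': 0.0602}
```

View pics/scene7.png

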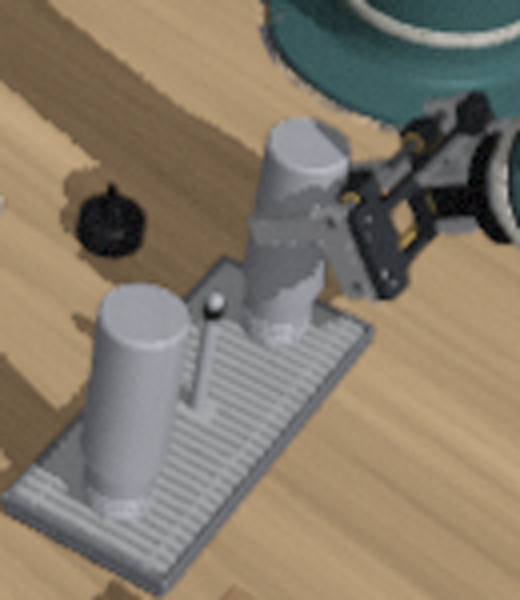

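View pics/wrist7.png

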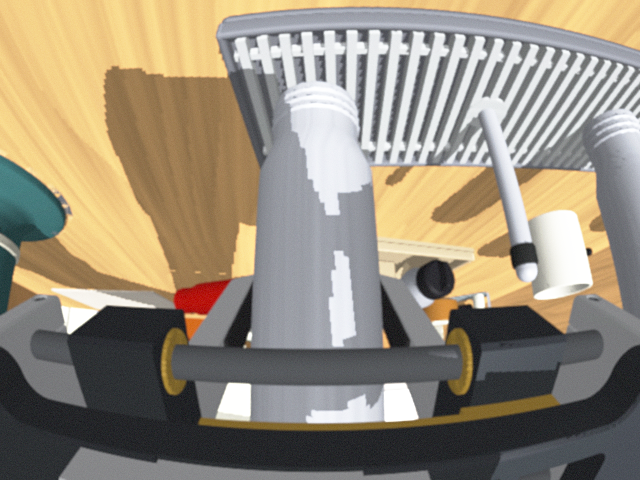

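The rim sits on the grid over the peg, the bottle is upright, and the remaining contact force is 6 N. Opening the jaws.

Emit:
jog_arm:
  moves: [62, 0, 0, 0, 0, 0, 0, 64, 0, 0, 0, 0, 0, 0, 68, 0, 0, 0, 0, 0, 0, 80, 0, 0, 0, 0, 0, 0, 94, 0, 0, 0, 0, 0, 0, 94, 0, 0, 0, 0, 0, 0, 94, 0, 0, 0, 0, 0, 0, 94, 0, 0, 0, 0, 0, 0]

```text
time_s: 10.85
tool_pos: [0.3956, 0.1641, 0.1404]
ee_rot: [0.575, 0.671, -0.299, 0.359]
contact_force: [-0.5, -0.5, -0.5]
gripper_width: 0.094
```

```bash
python3 st.py;  python3 - <<'E'
from station import arm,cams
import cv2,numpy as np
from h import Rn
print(Rn.from_quat(arm.sense()["ee_rot"]).as_matrix()[:,2].round(3))
d=cams.snapshot("wrist");cv2.imwrite(f"pics/w8.png",d["frame"])
E
```

```text
{'time_s': 10.85, 'joint_positions': [-0.3541, 0.7308, -0.739, 1.929, 0.9039, 1.7194, -1.4224], 'tool_pos': [0.3956, 0.1641, 0.1404], 'ee_rot': [0.5751, 0.6714, -0.2989, 0.3593], 'contact_force': [-0.5219, -0.4788, -0.4556], 'gripper_width': 0.094}
[ 0.139 -0.815 -0.563]
```

View pics/w8.png

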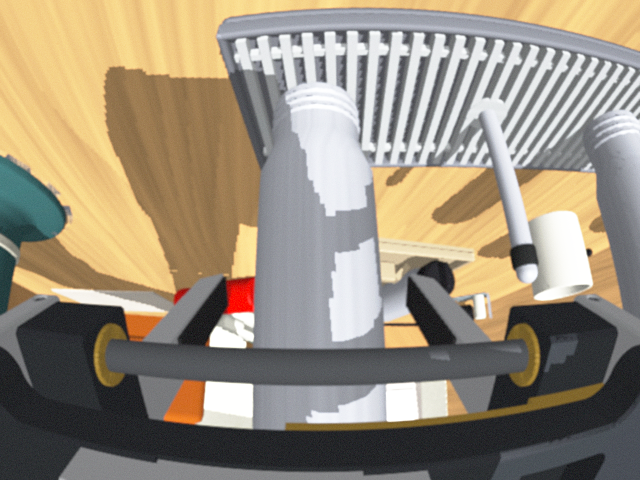

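The fingers are clear on both sides and the bottle hasn't moved. I'll back out along the tool axis.

Emit:
jog_arm:
  moves: [94, -1, 8, 6, 0, 0, 0, 94, -4, 24, 17, 0, 0, 0, 94, -7, 41, 28, 0, 0, 0, 94, -10, 57, 39, 0, 0, 0, 94, -13, 73, 51, 0, 0, 0, 94, -15, 90, 62, 0, 0, 0, 94, -18, 106, 73, 0, 0, 0, 94, -21, 122, 84, 0, 0, 0, 94, -21, 122, 84, 0, 0, 0, 94, -21, 122, 84, 0, 0, 0, 94, -21, 122, 84, 0, 0, 0]

```text
time_s: 12.0
tool_pos: [0.3745, 0.2858, 0.2243]
ee_rot: [0.575, 0.671, -0.299, 0.359]
contact_force: [-0.2, 0.6, 0.1]
gripper_width: 0.0944
```

```bash
python3 st.py;  python3 - <<'E'
from station import arm,cams
import cv2,numpy as np
for n in ("scene","top"):
    d=cams.snapshot(n);np.savez(f"{n}9.npz",**d)
    f=d["frame"]
    cv2.imwrite(f"pics/{n}9.png",f)
    if n=="scene": f=cv2.resize(f[220:370,370:500],None,fx=4,fy=4,interpolation=cv2.INTER_CUBIC)
    else: f=cv2.resize(f[180:380,60:310],None,fx=3,fy=3,interpolation=cv2.INTER_CUBIC)
    cv2.imwrite(f"pics/{n}9z.png",f)
E
```

```text
{'time_s': 12.0, 'joint_positions': [-0.5273, 0.7214, -0.772, 1.6785, 0.7889, 1.9406, -1.3788], 'tool_pos': [0.3745, 0.2858, 0.2243], 'ee_rot': [0.575, 0.6713, -0.2992, 0.3594], 'contact_force': [-0.2176, 0.6105, 0.0872], 'gripper_width': 0.0944}
```

View pics/scene9.png

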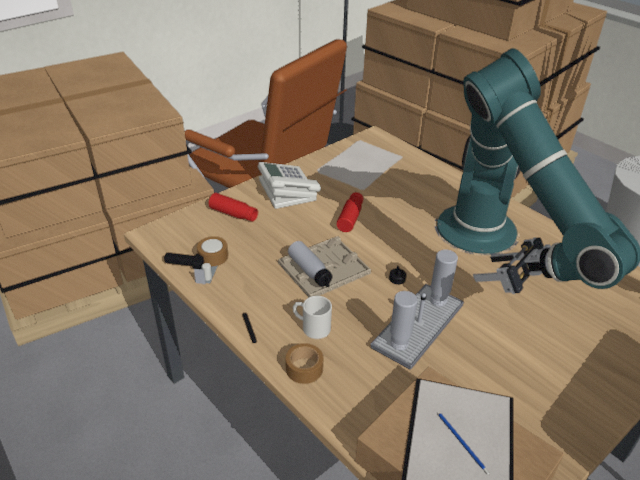

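View pics/scene9z.png

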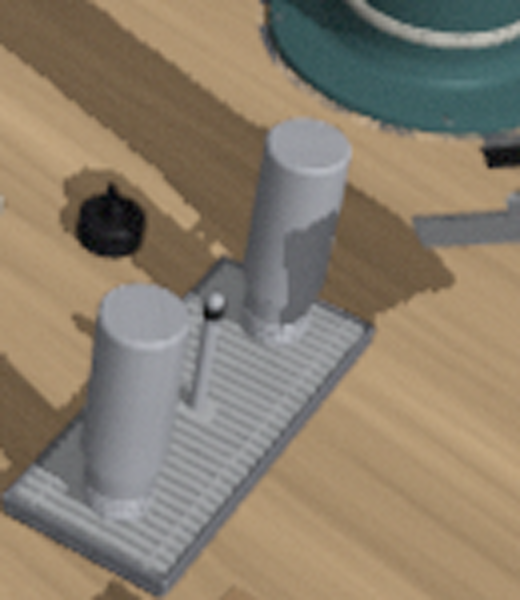

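View pics/top9z.png

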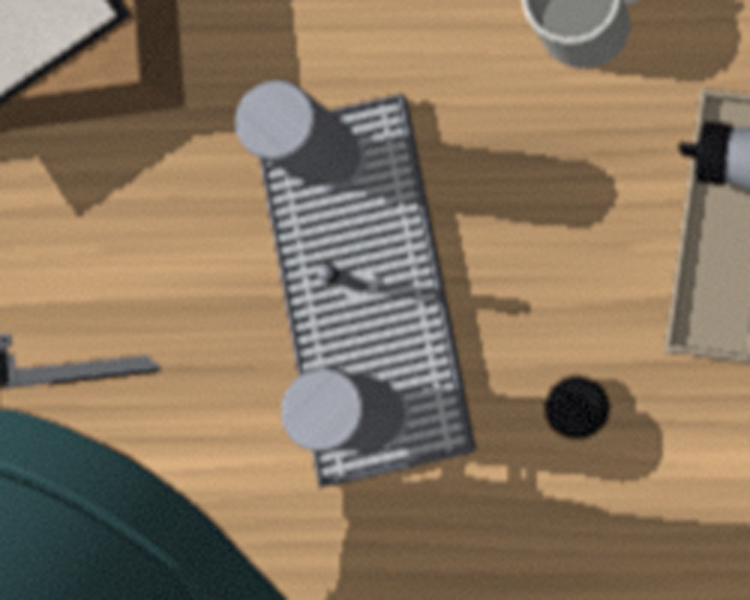

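```bash
python3 - <<'E'
from h import *
np.set_printoptions(precision=4,suppress=True)
t=dict(np.load("top9.npz"));s=dict(np.load("scene9.npz"))
T=lambda x,y:(60+x/3-.33,180+y/3-.33)
S=lambda x,y:(370+x/4-.37,220+y/4-.37)
print("open base tri",tri(*ray(t,*T(321,410)),*ray(s,*S(308,148))))
print("dry base tri",tri(*ray(t,*T(274,120)),*ray(s,*S(143,316))))
print("open mouth",onz(s,*S(275,325),.022),"dry mouth",onz(s,*S(117,500),.022))
a=np.load("top0.npz")["frame"];b=t["frame"]
import cv2
for n,(r,c) in dict(capped=((215,252),(280,372)),lid=((300,332),(236,268)),mug=((160,205),(230,285)),dry=((205,245),(135,180))).items():
    print(n,"diff",cv2.absdiff(a[r[0]:r[1],c[0]:c[1]],b[r[0]:r[1],c[0]:c[1]]).mean().round(2))
from station import arm
arm.close_job()
E
```

```text
open base tri (array([0.3944, 0.1654, 0.1918]), np.float64(0.0005966338282069202))
dry base tri (array([0.6077, 0.207 , 0.1932]), np.float64(0.0009622312953080058))
open mouth [0.396  0.1675 0.022 ] dry mouth [0.6109 0.2102 0.022 ]
capped diff 8.84
lid diff 15.62
mug diff 8.61
dry diff 8.73
the job is handed in; nothing more can be done
```

I took the open bottle from the tray, turned it upside down and set it over the near peg. I eased its rim onto the grid (18 N at contact, about 6 N left when I let go) and backed the gripper out. The job was handed in at about 12 s of the 50 s.

**Position:** The last pictures put the bottle's base at (0.394, 0.165, 0.192) and its mouth at about (0.396, 0.168). The peg's foot is at about (0.395, 0.163), so the mouth is roughly 5 mm off, against the 18 mm allowed. The lean measured under 0.02 rad.

**Height:** The base reads 192 mm, not the nominal 197 mm. The dry bottle, which is resting on the grid, reads 193 mm the same way, so I take this as camera error and the rim as resting on the grid.

**Other items:** The dry bottle's position is unchanged, and the capped bottle, lid and mug look unmoved in the final pictures. A before/after image comparison was inconclusive: even the untouched areas differed by about 8.7 grey levels. The lid area differed by 15.6, which I put down to the new shadows falling there.

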